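Clear the tin and shift the lane selector lever

ROBOT

A 7-joint arm with a two-finger parallel gripper is mounted at the origin on the work surface; the furniture and walls round the work are solid. World frame = base frame: x ahead of the robot, y to its left, z up, the work surface at z = 0. Lengths are in m, angles in rad, forces in N, time in s.
With the tool pointing down it reaches from about 0.35 to 0.9 m from the base axis. Payload 8.1 kg.
Tool frame: the origin (TCP) lies between the finger pads; the fingertips stand 17 mm ahead of it and the grasp point (between the pads) lies 2 mm behind it; z points along the fingers, y is the line along which they close (so a half turn about z gives the same grasp; the last joint's range is limited). The gripper opens to 92 mm and grips with 3 to 60 N. Pads are 19 mm wide; open, the fingers measure 130 mm over their backs; the gripper's body (75 mm by 190 mm) begins 47 mm behind the grasp point.
Start: joints at [-1.296, 0.434, 0.025, 1.573, -0.012, 1.134, -0.075], TCP at [0.231, 0.581, 0.244] pointing down, gripper open.
Joint ranges: [-2.62, 2.62], [-0.44, 2.09], [-1.27, 1.32], [0.08, 2.57], [-1.32, 4.46], [0.12, 2], [-2.74, 2.74]. Speed limits (rad/s): [2.22, 2.22, 3.01, 3.01, 3.14, 3.14, 3.14].

INTERFACE

Orientations are given as a unit quaternion [x, y, z, w].
In Python, from rig import bot, read_camera, job_done gives the robot as it stands.
- The arm moves only by the tool play_rows, never from a script. Its argument "motion" is one flat list of numbers, 7 for each row, row after row: the shift along the tool's x, y, z scaled (see below), then the turn, a rotation vector about the tool's x, y, z scaled (see below), then the closure, from -1 (fully open) to 1 (shut), so that 0 is half open. A call has 1 to 20 rows; each row is the pose to reach, as a shift and turn from the pose commanded when the call began, along the tool's axes at that moment; what a row does not reach only later rows make up. The controller multiplies each number of a shift by 100 cm and each number of a turn by 0.5 rad. A row lasts 1/12 s, in which the tool goes at most 41.7 mm and 7.16 degrees, less where a joint would pass 70% of its speed; a pose out of reach is approached as far as the arm can. A call with a number of a shift or a turn outside -1 to 1 is refused whole. A call with a gripper value outside its range is refused whole. The fingers move at their own pace and stop on an object; "squeeze" is the grip in N (left out, the last holds). Time passes only in rows, so rows that repeat a pose let the fingers close. It gives the time, the measured TCP pose, the force, the opening and the grip force at its end, in the units of the state.
- bot.get_state(): the state, without advancing time (a new reading comes with each control period).
- read_camera(name): name is "scene" or "side" or "wrist"; returns a dict with "frame" (420x560x3 uint8, red, green, blue), "fovy" (degrees; the focal length in pixels is half the picture's height over the tangent of half this angle, whatever the lens; pixels are square), "cx", "cy" (the principal point, pixels), "dist" ([k1, k2, p1, p2, k3] as OpenCV has them; the pictures are not rectified), "R" (3x3) and "t" (3): a world point X has camera coordinates R X + t; the wrist camera has in their place "hand_eye" (4x4, takes a point from camera to tool coordinates, whose origin is the TCP and whose axes are the flange's). Camera axes: x right, y down, z forward; pixel columns grow to the right and rows downward; lengths in m; the calibration is good to about 2 mm. A picture is of the moment at which its call begins: read the wrist's pose just before it. There is no depth.
- job_done(): hands the job in; it is judged then, once.
The state is a dict: "time_s": time; "joints": joint angles; "joint_vel": joint speeds; "tau": joint torques, N m; "eef_pos": TCP position; "tool_rot": TCP orientation; "wrist_force": force on the tool from outside, world axes, zero at the start; "ft_torque": the same for the moment, N m; "opening": finger opening in m; "finger_force": force on a finger pad.
Only numpy, scipy, OpenCV 4.12 (cv2) and the standard library are available. Lean on these libraries where they do the work, as an engineer would, in place of code of your own. Each camera call takes 0.05 s, during which the arm holds its last target. There are 200 camera calls.

TASK

The small dark grey ink tin stands in the way of the lane selector's lever: first stand it upright on a free spot of the floor of the grey tool tray beside the blue tin and the loupe. Then work the lever: press its yellow cup down so that the tooth at the other end lifts out of its notch, steer the tooth through the gate (over each step and under each bridge, without forcing it) and let it drop fully home in the notch under the green disc. Leave the blue tin, the loupe, the glue bottle and the wash bottle where they stand.

Things in the scene. Friction and masses are not known exactly. Their poses are not given: they have to be found in the camera images.
- selector: Lane selector, fixed. Origin on the belt, on the turret's axis; z up. Base plate 8 mm thick, x -165 to +50, y -85 to +85 mm. The turret (36 mm radius, 75 mm high) carries a rocking lever on a level pin 60 mm above the belt, and the lever also turns about the turret's axis. On its +x side the lever ends in a yellow finger cup beyond the base plate, on the -x side in a tooth in an arched gate.
- selector_swing (a joint): Lever's turn about the turret's axis, rad, counterclockwise from above: notch 0 (start) at 0, notch 1 at 0.314, notch 2 at 0.628, notch 3 at 0.942. The cup's direction from the turret in the selector's frame is (this - 0.471) rad from +x; the tooth is opposite. Stays where it is left (about 1 N of friction at the cup).
- selector_rocker (a joint): Lever's pitch, rad: 0 = tooth fully down (level lever), grows as the cup is pressed down, stop at 0.362. Tooth lift and cup drop are both 130 mm x sin(pitch). Let go, a spring drops the tooth. At the cup it takes about 2.5 N to begin and 8.5 N at the stop. Best pitch to pass: LOW way 0.147 rad, HIGH way 0.288 rad (see gate).
- cup (a point): Centre of the floor of the yellow finger cup, 130 mm from the turret axis, 64 mm above the belt when the lever is level. The cup is 54 mm square outside, 44 mm inside, its rim 8 mm above its floor, its underside 8 mm below; open at the top: shut fingers set in it from above press it down and drag it along.
- tooth (a point): Point on the axis of the lever's steel tooth (12 mm diameter, red tip) where it passes the gate, 130 mm from the turret axis, opposite the cup; 60 mm above the belt when the lever is level.
- gate (a point): Middle of the top edge of the gate, an upright arched steel plate 8 mm thick, 122 mm high, 130 mm from the turret axis. Its slot has four notches 20 mm wide, 18 degrees apart (tooth play 0.03 rad each way). Between notches 0-1 and 2-3 the way is LOW: tooth lift 12 to 26 mm, a bridge above. Between 1-2 it is HIGH: lift 30 to 44 mm. Change height only over notch 1 or 2.
- disc_green: Green disc, 17 mm diameter, on the gate's top edge straight above the notch where the tooth must end (notch 1, 2 or 3; varies). Origin at the centre of its underside, 130 mm from the turret axis.
- disc_black_a: Black disc of the same size, above another of the notches 1, 2, 3; not wanted.
- disc_black_b: Second black disc, above the remaining one of the notches 1, 2, 3; not wanted.
- grey_tin: The tin to clear: small round ink tin with dark grey body and metal lid, 61 mm diameter, 48 mm high, about 0.16 kg, closed. Origin at the centre of its underside, z up. Stands on the belt in the path of the yellow cup.
- tray: Grey shallow tool tray, fixed, 140 x 348 mm over the rim, 20 mm high; inner floor 124 x 332 mm, 2 mm above the belt. Origin at the centre of its underside; y along its length, x across.
- blue_tin: Bystander: blue ink tin, 61 mm diameter, 48 mm high, loose on the tray's floor near its lengthwise middle line. Origin at the centre of its underside.
- loupe: Bystander: black print loupe, 37 mm diameter, 44 mm high, loose on the tray's floor near its lengthwise middle line. Origin at the centre of its underside.
- glue_bottle: Bystander: small white glue bottle with a red cap, 33 mm diameter, 94 mm high, loose on the belt, on the robot side of the tray. Origin at the centre of its underside.
- wash_bottle: Bystander: squeeze wash bottle with a bent spout, body 68 mm diameter, 214 mm high, loose on the belt outside the cup's place at notch 0. Origin near its underside; the body's axis lies 20 mm from it along its own +y.

How it is judged:
On the way, in this order (a step that is already met when the one before it is completed fails the run):
1. the dark grey tin stands released on the tray's floor (x of grey_tin in the frame of tray between -0.035 and 0.035 m and y of grey_tin in the frame of tray between -0.14 and 0.14 m and z of grey_tin in the frame of tray below 0.007 m and angle between grey_tin's own z axis and vertical below 0.08 rad and linear speed of grey_tin below 0.02 m/s and contact force between the fingers and grey_tin below 0.1 N), for 0.2 s.
2. the cup is pressed and the tooth lifted out of its first notch (value of joint selector_rocker above 0.08 rad), for 0.1 s.
At the end, for the whole second after the job is handed in: Tooth fully down (pitch < 0.025 rad) in the notch under the green disc (within 9 mm of it, seen from above); grey tin upright (0.08 rad) and at rest on the tray floor, its centre within 35 mm of the tray's middle line and 140 mm of its middle lengthwise (horizontal distance between tooth and disc_green below 0.009 m and value of joint selector_rocker below 0.025 rad and x of grey_tin in the frame of tray between -0.035 and 0.035 m and y of grey_tin in the frame of tray between -0.14 and 0.14 m and z of grey_tin in the frame of tray below 0.007 m and angle between grey_tin's own z axis and vertical below 0.08 rad and linear speed of grey_tin below 0.02 m/s); the robot touches nothing.
It fails at once if the blue tin, loupe, glue bottle or wash bottle is shifted by more than 20 mm (distance of any of blue_tin, loupe, glue_bottle, wash_bottle from where it was at the start of the episode above 0.02 m).
It fails at once if one of them is tipped over (angle between any of blue_tin, loupe, glue_bottle, wash_bottle's own z axis and vertical above 0.35 rad).
It fails at once if the selector or its lever is forced (the robot pushes on it with more than 60 N) (contact force between any of the arm, the fingers and selector above 60 N).
It fails at once if the selector's lever hits the grey tin (more than 3 N) (contact force between selector and grey_tin above 3 N).
It also fails if it takes over 64 s, if anything falls off the work surface, if the arm or the gripper's body presses on something with over 40 N, if the wrist force passes 120 N, or if a joint passes its speed limit or range.

## Working session

There is one attempt and no reset: what is moved stays moved. The work goes in short steps, Python scripts to look and compute and a tool call to move; the robot and the scene stay as the last step left them, time stands still between calls to the robot, and variables do not carry over. Pictures are saved under pics/ and viewed, at most 13 in all, crops included, and the job is handed in when it is done.

Besides the shell and the picture viewer there is one more tool, called after ">>>" by a JSON object that holds its "op" and its "data", one argument or row to a line. play_rows: Moves the arm, as the interface text tells. Shifts and turns lie within -1 to 1; 1 stands for 100 cm of shift or 0.5 rad of turn. Its arguments: {"type":"object","properties":{"motion":{"type":"array"},"squeeze":{"type":"number"}},"required":["motion"]}

```bash
mkdir -p pics; cat > h.py <<'E'
import numpy as np, cv2, pickle
from rig import bot, read_camera, job_done
def snap(n,tag):
    s=bot.get_state(); c=read_camera(n); pickle.dump((s,c),open(f'pics/{tag}.pkl','wb'))
    cv2.imwrite(f'pics/{tag}.png',c['frame'][:,:,::-1]); return s,c
def K(c):
    f=c['frame'].shape[0]/2/np.tan(np.radians(c['fovy'])/2); return np.array([[f,0,c['cx']],[0,f,c['cy']],[0,0,1.]])
def RT(tag):
    from scipy.spatial.transform import Rotation as Ro
    s,c=pickle.load(open(f'pics/{tag}.pkl','rb'))
    if c.get('R') is not None: return c,np.array(c['R']),np.array(c['t'])
    T=np.eye(4);T[:3,:3]=Ro.from_quat(s['tool_rot']).as_matrix();T[:3,3]=s['eef_pos']
    M=np.linalg.inv(T@np.array(c['hand_eye'])); return c,M[:3,:3],M[:3,3]
def proj(tag,P):
    c,R,t=RT(tag); return cv2.projectPoints(np.array(P,float).reshape(-1,3),cv2.Rodrigues(R)[0],t,K(c),np.array(c['dist'],float))[0][:,0]
def onz(tag,uv,z):
    c,R,t=RT(tag); p=cv2.undistortPoints(np.array(uv,float).reshape(-1,1,2),K(c),np.array(c['dist'],float))[:,0]
    d=np.c_[p,np.ones(len(p))]@R; o=-R.T@t; return o+d*((z-o[2])/d[:,2])[:,None]
E
python3 - <<'E'
from h import *
for n in ['scene','side','wrist']:
    s,c=snap(n,n+'0'); _,R,t=RT(n+'0'); print(n,c['fovy'],-R.T@t,R[2])
print(s)
a=[cv2.imread(f'pics/{n}0.png') for n in ['scene','side']]
cv2.imwrite('pics/s0b.png',cv2.resize(a[0],(800,600)))
cv2.imwrite('pics/d0b.png',cv2.resize(a[1],(800,600)))
E
```

```text
scene 47.67894686296054 [-0.33240193  0.61057009  1.09034502] [ 0.55161453 -0.4328943  -0.7129684 ]
side 49.56250101835286 [ 0.3733068  -0.92732766  0.93108363] [ 0.02760938  0.74372324 -0.66791726]
wrist 61.20307808787302 [0.16613396 0.60639235 0.38460577] [ 0.24638741 -0.09995846 -0.96400288]
{'time_s': 0.1, 'joints': array([-1.29562884,  0.435182  ,  0.02498119,  1.57400218, -0.01161426,
        1.13399763, -0.07510977]), 'joint_vel': array([-0.00155428, -0.00151196,  0.00144631, -0.0021576 , -0.00221039,
       -0.00164083,  0.00053788]), 'tau': array([ 3.15678670e-03, -6.69114017e+01,  9.88197438e-01, -3.15142214e+01,
       -6.04642276e-02,  3.74514016e-02,  8.84426800e-05]), 'eef_pos': array([0.23041586, 0.58050917, 0.24300721]), 'tool_rot': array([ 1.87807778e-01,  9.82205537e-01, -7.18060697e-04, -7.50906725e-05]), 'wrist_force': array([ 0.47076196,  0.16401395, -0.23281888]), 'ft_torque': array([-0.00513755, -0.03978888, -0.06165266]), 'finger_force': 0.0, 'opening': 0.09160554166466225}
```

View pics/s0b.png

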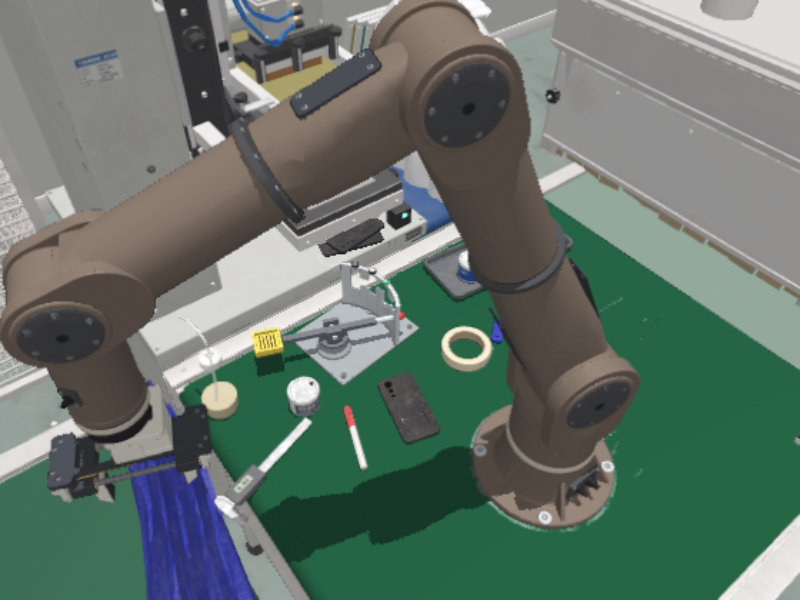

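View pics/d0b.png

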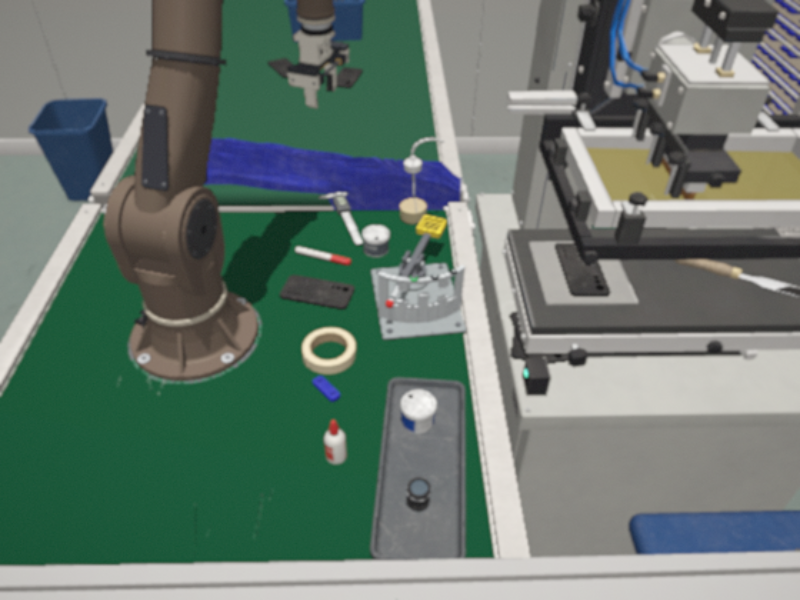

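The scene view (×1.43) shows the yellow cup at (268,343), the grey tin at (303,397), the wash bottle at (215,395) and the gate around (370,285). The side view shows the tray from (390,380) to (465,555), the blue tin at (418,410), the loupe at (418,493), the glue bottle at (335,443) and the grey tin at (376,240). I'll enlarge both.

```bash
python3 - <<'E'
import cv2
a=cv2.imread('pics/scene0.png'); b=cv2.imread('pics/side0.png')
cv2.imwrite('pics/c1.png',cv2.resize(a[180:300,130:290],None,fx=5,fy=5,interpolation=cv2.INTER_CUBIC))
cv2.imwrite('pics/c2.png',cv2.resize(b[135:240,240:340],None,fx=5.7,fy=5.7,interpolation=cv2.INTER_CUBIC))
E
```

```text
(no output)
```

View pics/c1.png

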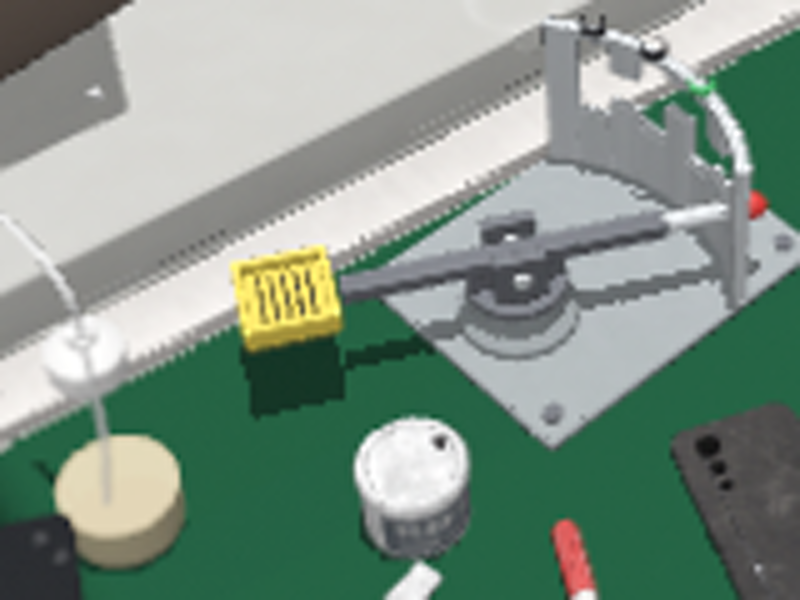

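View pics/c2.png

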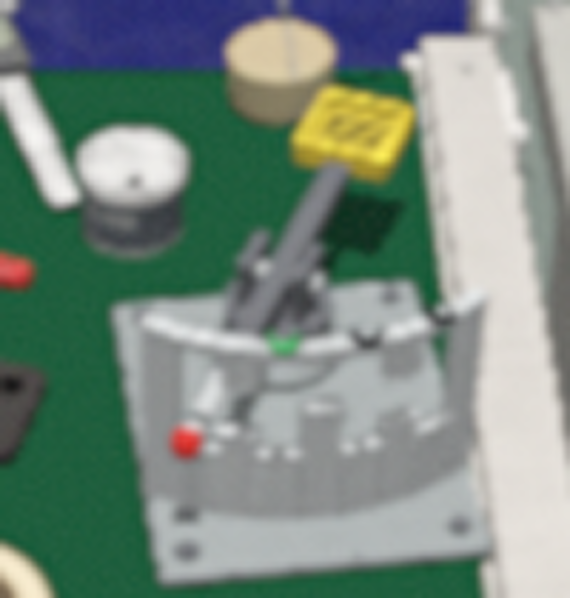

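The crops show the green disc nearest the tooth: green at (285,345) in the side crop, with the black discs further along at (365,340) and (440,315). So the target is notch 1, which needs only the LOW way. Next I'll fit the poses.

```bash
python3 - <<'E'
from h import *
from scipy.optimize import least_squares
sc=lambda p,s,x0,y0: np.c_[(np.array(p)[:,0]+.5)/s-.5+x0,(np.array(p)[:,1]+.5)/s-.5+y0]
def dirp(sw,z,r=-.13): a=sw-.471; return [r*np.cos(a),r*np.sin(a),z]
side=sc([(118,300),(160,580),(490,550),(415,282),(285,343),(365,338),(440,317),(355,125)],5.7,240,135)
sP=[[.05,.085,.008],[-.165,.085,.008],[-.165,-.085,.008],[.05,-.085,.008],dirp(.314,.123),dirp(.628,.123),dirp(.942,.123),dirp(0,.072,.13)]
scn=sc([(553,445),(705,88),(652,47),(593,25),(287,282)],5,130,180)
cP=[[.05,.085,.008],dirp(.314,.123),dirp(.628,.123),dirp(.942,.123),dirp(0,.072,.13)]
def W(p,P):
    c,s=np.cos(p[2]),np.sin(p[2]); P=np.array(P); return P@np.array([[c,s,0],[-s,c,0],[0,0,1]])+[p[0],p[1],0]
f=lambda p: np.r_[(proj('side0',W(p,sP))-side).ravel(),(proj('scene0',W(p,cP))-scn).ravel()]
r=least_squares(f,[.55,0.1,1.5],loss='soft_l1'); print('sel',r.x,'res',np.round(f(r.x).reshape(-1,2),1).tolist())
p=r.x
print('cups',[np.round(W(p,[dirp(s,.064,.13)])[0],4).tolist() for s in (0,.314)])
print('tin',onz('scene0',sc([(412,465)],5,130,180),.048),onz('side0',sc([(133,165)],5.7,240,135),.048))
print('wash bodytop?',onz('scene0',sc([(118,480)],5,130,180),.05),onz('side0',sc([(281,50)],5.7,240,135),.05))
g=lambda q,z: np.round(onz('side0',sc([q],1.42857,0,0),z)[0],3)
print('tray',[g(q,.02) for q in [(391,379),(465,381),(466,556),(373,556)]])
print('blue',g((419,402),.05),'loupe',g((419,487),.046),'glue',g((334,425),.094),g((336,460),0))
E
```

```text
sel [0.44138087 0.1513247  1.67448769] res [[-0.1, 0.2], [-0.1, -1.0], [0.8, -0.6], [0.4, -0.5], [-0.2, -0.3], [0.4, -0.5], [0.2, -0.7], [0.5, -0.5], [-0.1, -0.3], [0.6, -0.6], [1.7, 0.4], [1.6, 0.0], [0.5, 0.8]]
cups [[0.4881, 0.2727, 0.064], [0.4483, 0.2811, 0.064]]
tin [[0.35976456 0.27543256 0.048     ]] [[0.36053883 0.26530218 0.048     ]]
wash bodytop? [[0.44336616 0.40433439 0.05      ]] [[0.4494156  0.37779996 0.05      ]]
tray [array([ 0.389, -0.143,  0.02 ]), array([ 0.524, -0.15 ,  0.02 ]), array([ 0.493, -0.482,  0.02 ]), array([ 0.358, -0.479,  0.02 ])]
blue [ 0.436 -0.221  0.05 ] loupe [ 0.428 -0.383  0.046] glue [ 0.296 -0.3    0.094] [ 0.295 -0.302 -0.   ]
```

>>> {"op": "play_rows", "data": {
  "motion": [-0.03, -0.03, 0, 0, 0, 0.1, -1, -0.065, -0.065, 0, 0, 0, 0.3, -1, -0.1, -0.1, 0, 0, 0, 0.5, -1, -0.13, -0.13, 0, 0, 0, 0.7, -1, -0.16, -0.16, 0, 0, 0, 0.85, -1, -0.19, -0.19, 0, 0, 0, 1, -1, -0.21, -0.215, 0, 0, 0, 1, -1, -0.23, -0.235, 0, 0, 0, 1, -1, -0.235, -0.24, 0, 0, 0, 1, -1, -0.235, -0.24, 0, 0, 0, 1, -1]
}}

```text
time_s: 0.98
eef_pos: [0.3615, 0.2684, 0.2439]
tool_rot: [0.427, 0.904, -0.0, 0.0]
wrist_force: [-0.0, 0.7, 0.3]
opening: 0.0918
finger_force: 0.0
```

>>> {"op": "play_rows", "data": {
  "motion": [0, 0, 0, 0, 0, 0.15, -1, 0, 0, 0, 0, 0, 0.35, -1, 0, 0, 0, 0, 0, 0.55, -1, 0, 0, 0, 0, 0, 0.8, -1, 0, 0, 0, 0, 0, 1, -1, 0, 0, 0, 0, 0, 1, -1]
}}

```text
time_s: 1.48
eef_pos: [0.3597, 0.2729, 0.2436]
tool_rot: [0.637, 0.771, 0.0, -0.0]
wrist_force: [0.6, -0.2, -0.5]
opening: 0.0916
finger_force: 0.0
```

>>> {"op": "play_rows", "data": {
  "motion": [0, 0, 0, 0, 0, 0.15, -1, 0, 0, 0, 0, 0, 0.3, -1, 0, 0, 0, 0, 0, 0.384, -1, 0, 0, 0, 0, 0, 0.384, -1, 0, 0, 0, 0, 0, 0.384, -1]
}}

```text
time_s: 1.9
eef_pos: [0.36, 0.2721, 0.2436]
tool_rot: [0.705, 0.709, -0.0, -0.0]
wrist_force: [0.9, 0.2, -0.6]
opening: 0.092
finger_force: 0.0
```

```bash
python3 - <<'E'
from h import *
s,c=snap('wrist','w1'); print(s['eef_pos'],s['tool_rot'])
print(proj('w1',[[.36,.27,.048],[.4881,.2727,.064]]))
cv2.imwrite('pics/w1b.png',cv2.resize(c['frame'][:,:,::-1],(800,600)))
sc=lambda p:(np.array([p])+.5)/1.42857-.5
for z in (0,.03,.1): print(z,[np.round(onz('side0',sc(q),z)[0],3) for q in [(492,540),(526,555),(524,400),(463,200)]])
E
```

```text
[0.36004177 0.27205187 0.24363802] [ 7.04891592e-01  7.09315049e-01 -4.23307303e-05 -5.41188757e-05]
[[279.32578733 191.11381342]
 [417.62219037 192.73233355]]
0 [array([ 0.537, -0.448,  0.   ]), array([ 0.585, -0.472,  0.   ]), array([ 0.631, -0.179,  0.   ]), array([0.584, 0.474, 0.   ])]
0.03 [array([ 0.532, -0.463,  0.03 ]), array([ 0.578, -0.487,  0.03 ]), array([ 0.623, -0.203,  0.03 ]), array([0.577, 0.429, 0.03 ])]
0.1 [array([ 0.52 , -0.499,  0.1  ]), array([ 0.562, -0.521,  0.1  ]), array([ 0.603, -0.26 ,  0.1  ]), array([0.561, 0.323, 0.1  ])]
```

View pics/w1b.png

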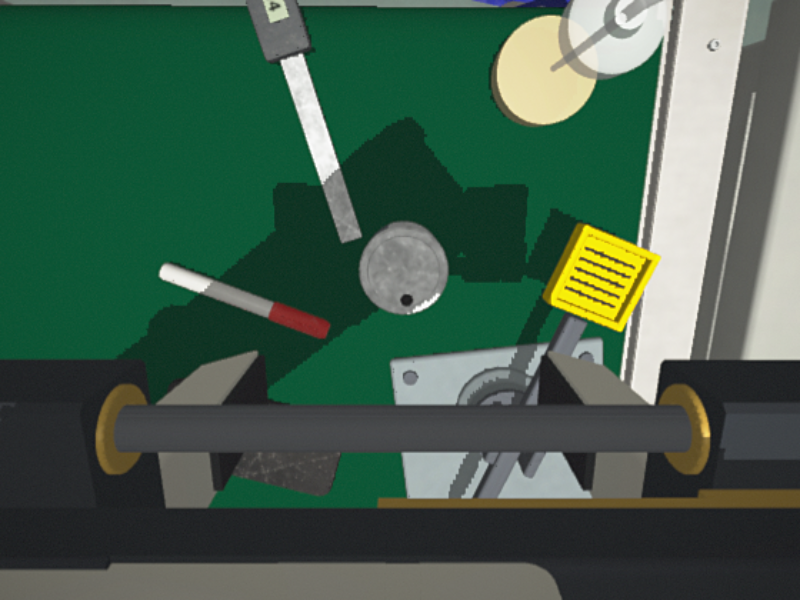

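The wrist view puts the lid centre at (404,267), so the tin is at about (0.363, 0.273). The fingers straddle it clear of everything. The wash bottle base at (543,70) is at about (0.46, 0.41).

>>> {"op": "play_rows", "data": {
  "motion": [0.001, 0.003, 0.03, 0, 0, 0, -1, 0.001, 0.003, 0.065, 0, 0, 0, -1, 0.001, 0.003, 0.1, 0, 0, 0, -1, 0.001, 0.003, 0.135, 0, 0, 0, -1, 0.001, 0.003, 0.165, 0, 0, 0, -1, 0.001, 0.003, 0.185, 0, 0, 0, -1, 0.001, 0.003, 0.197, 0, 0, 0, -1, 0.001, 0.003, 0.203, 0, 0, 0, -1, 0.001, 0.003, 0.203, 0, 0, 0, 0, 0.001, 0.003, 0.203, 0, 0, 0, 1, 0.001, 0.003, 0.203, 0, 0, 0, 1, 0.001, 0.003, 0.203, 0, 0, 0, 1, 0.001, 0.003, 0.203, 0, 0, 0, 1, 0.001, 0.003, 0.203, 0, 0, 0, 1, 0.001, 0.003, 0.203, 0, 0, 0, 1, 0.001, 0.003, 0.203, 0, 0, 0, 1],
  "squeeze": 20
}}

```text
time_s: 3.28
eef_pos: [0.3633, 0.2725, 0.0414]
tool_rot: [0.707, 0.708, 0.0, -0.0]
wrist_force: [-1.7, 0.2, 8.1]
opening: 0.0599
finger_force: 20.0
```

>>> {"op": "play_rows", "data": {
  "motion": [0, 0, -0.01, 0, 0, 0, 1, 0, 0, -0.03, 0, 0, 0, 1, 0, 0, -0.06, 0, 0, 0, 1, 0, 0, -0.09, 0, 0, 0, 1, 0, 0, -0.12, 0, 0, 0, 1, 0, 0, -0.14, 0, 0, 0, 1, 0, 0, -0.15, 0, 0, 0, 1, 0, 0, -0.15, 0, 0, 0, 1]
}}

```text
time_s: 3.95
eef_pos: [0.3644, 0.273, 0.1931]
tool_rot: [0.707, 0.707, 0.002, -0.0]
wrist_force: [-0.5, -0.1, -2.8]
opening: 0.0602
finger_force: 20.0
```

>>> {"op": "play_rows", "data": {
  "motion": [-0.01, 0.001, 0, 0, 0, 0, 1, -0.03, 0.004, 0, 0, 0, 0.02, 1, -0.06, 0.008, 0, 0, 0, 0.04, 1, -0.09, 0.012, 0, 0, 0, 0.06, 1, -0.125, 0.017, 0, 0, 0, 0.08, 1, -0.16, 0.021, 0, 0, 0, 0.1, 1, -0.2, 0.027, 0, 0, 0, 0.12, 1, -0.24, 0.032, 0, 0, 0, 0.14, 1, -0.28, 0.038, 0, 0, 0, 0.16, 1, -0.32, 0.043, 0, 0, 0, 0.18, 1, -0.36, 0.048, 0, 0, 0, 0.185, 1, -0.4, 0.054, 0, 0, 0, 0.185, 1, -0.44, 0.059, 0, 0, 0, 0.185, 1, -0.48, 0.064, 0, 0, 0, 0.185, 1, -0.515, 0.069, 0, 0, 0, 0.185, 1, -0.545, 0.073, 0, 0, 0, 0.185, 1, -0.565, 0.076, 0, 0, 0, 0.185, 1, -0.577, 0.077, 0, 0, 0, 0.185, 1, -0.582, 0.078, 0, 0, 0, 0.185, 1, -0.582, 0.078, 0, 0, 0, 0.185, 1]
}}

```text
time_s: 5.62
eef_pos: [0.4411, -0.3101, 0.1898]
tool_rot: [0.739, 0.673, -0.001, -0.001]
wrist_force: [0.3, 1.1, -1.7]
opening: 0.06
finger_force: 20.0
```

```bash
python3 - <<'E'
from h import *
s,c=snap('wrist','w2'); print(s['eef_pos'],s['tool_rot'],s['opening'])
cv2.imwrite('pics/w2b.png',cv2.resize(c['frame'][:,:,::-1],(800,600)))
E
```

```text
[ 0.4410632  -0.31012148  0.18980846] [ 7.39214659e-01  6.73469293e-01 -5.06605093e-04 -7.36446363e-04] 0.05997172298779609
```

View pics/w2b.png

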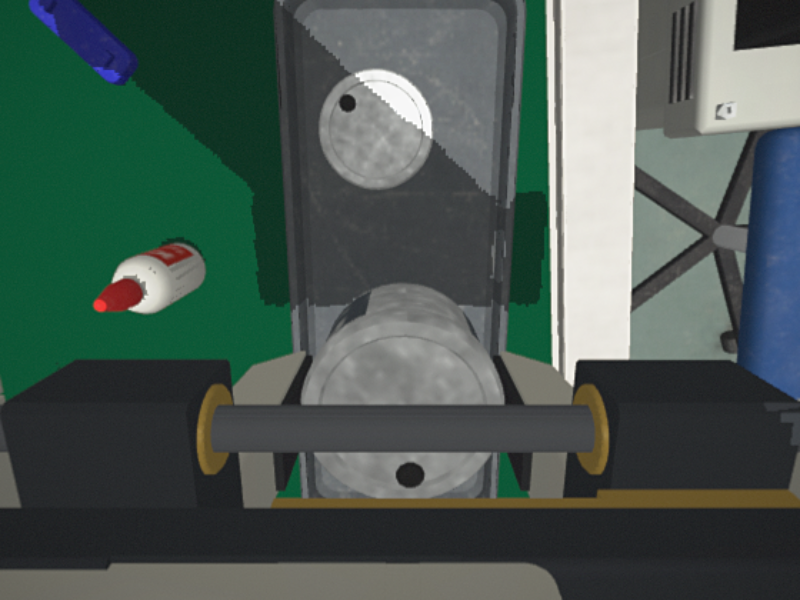

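The wrist view shows the tin held upright. The blue tin lid is at (376,129), the glue bottle is on the left at about (185,262), and the tray is centred. I'll check blue against the estimate.

```bash
python3 - <<'E'
from h import *
sc=lambda p:(np.array([p])+.5)/1.42857-.5
print('blue',onz('w2',sc((376,129)),.05),'glue',onz('w2',sc((188,262)),.01),'rim', [onz('w2',sc(q),.02) for q in [(277,100),(525,100),(288,290),(511,290)]])
print('loupe by side',onz('side0',sc((419,487)),.046))
E
```

```text
blue [[ 0.43721307 -0.22168882  0.05      ]] glue [[ 0.30634982 -0.28854817  0.01      ]] rim [array([[ 0.38097793, -0.19873968,  0.02      ]]), array([[ 0.52275783, -0.21195366,  0.02      ]]), array([[ 0.37017718, -0.31063395,  0.02      ]]), array([[ 0.51065691, -0.32371031,  0.02      ]])]
loupe by side [[ 0.42810508 -0.38318879  0.046     ]]
```

>>> {"op": "play_rows", "data": {
  "motion": [0, 0.002, 0.01, 0, 0, 0, 1, 0, 0.002, 0.03, 0, 0, 0, 1, 0, 0.002, 0.055, 0, 0, 0, 1, 0, 0.002, 0.08, 0, 0, 0, 1, 0, 0.002, 0.1, 0, 0, 0, 1, 0, 0.002, 0.118, 0, 0, 0, 1, 0, 0.002, 0.132, 0, 0, 0, 1, 0, 0.002, 0.139, 0, 0, 0, 1, 0, 0.002, 0.143, 0, 0, 0, 1, 0, 0.002, 0.145, 0, 0, 0, 1, 0, 0.002, 0.146, 0, 0, 0, 1, 0, 0.002, 0.146, 0, 0, 0, 1, 0, 0.002, 0.146, 0, 0, 0, 1]
}}

```text
time_s: 6.75
eef_pos: [0.4444, -0.3101, 0.0453]
tool_rot: [0.739, 0.674, 0.0, 0.001]
wrist_force: [0.9, -0.5, -1.7]
opening: 0.0599
finger_force: 20.0
```

>>> {"op": "play_rows", "data": {
  "motion": [0, 0, 0.0006, 0, 0, 0, 1, 0, 0, 0.0012, 0, 0, 0, 1, 0, 0, 0.0016, 0, 0, 0, 1, 0, 0, 0.0016, 0, 0, 0, 1, 0, 0, 0.0016, 0, 0, 0, 1]
}}

```text
time_s: 7.17
eef_pos: [0.4443, -0.3101, 0.0436]
tool_rot: [0.739, 0.674, 0.0, 0.0]
wrist_force: [-0.4, 1.5, 5.0]
opening: 0.0598
finger_force: 20.0
```

Contact. Release, then lift.

>>> {"op": "play_rows", "data": {
  "motion": [0, 0, 0, 0, 0, 0, 0, 0, 0, 0, 0, 0, 0, -0.5, 0, 0, 0, 0, 0, 0, -0.6, 0, 0, 0, 0, 0, 0, -0.6, 0, 0, 0, 0, 0, 0, -0.6, 0, 0, 0, 0, 0, 0, -0.6, 0, 0, -0.01, 0, 0, 0, -0.6, 0, 0, -0.03, 0, 0, 0, -0.6, 0, 0, -0.06, 0, 0, 0, -0.6, 0, 0, -0.1, 0, 0, 0, -0.6, 0, 0, -0.13, 0, 0, 0, -0.6, 0, 0, -0.15, 0, 0, 0, -0.6, 0, 0, -0.15, 0, 0, 0, -0.6]
}}

```text
time_s: 8.25
eef_pos: [0.4456, -0.3117, 0.198]
tool_rot: [0.739, 0.674, 0.001, 0.003]
wrist_force: [0.3, -0.0, -0.6]
opening: 0.0731
finger_force: 0.0
```

```bash
python3 - <<'E'
from h import *
s,c=snap('side','d2'); print(s['eef_pos'],s['tool_rot'],s['opening'])
cv2.imwrite('pics/d2b.png',cv2.resize(c['frame'][260:400,240:360,::-1],(516,600)))
E
```

```text
[ 0.44556644 -0.31167812  0.19803496] [0.73892934 0.67377334 0.00138523 0.00331718] 0.07310445147111178
```

View pics/d2b.png

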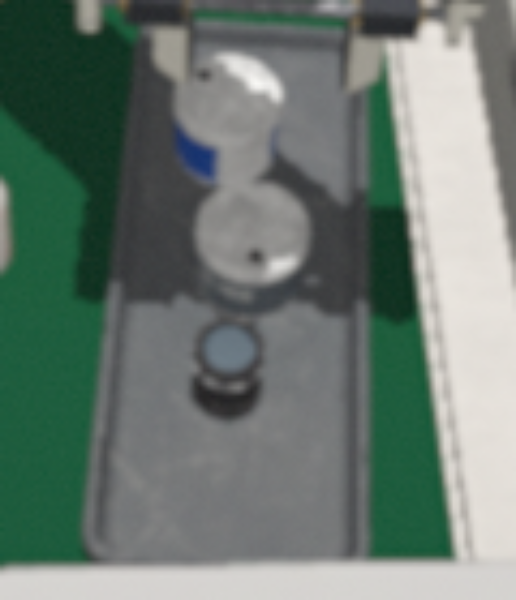

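Side view: the tin stands upright in the gap at (252,232), clear of the blue tin and the loupe. Next I'll move above the cup, checking first how far the gripper is from the machine edge.

>>> {"op": "play_rows", "data": {
  "motion": [0.01, 0, -0.005, 0, 0, 0, 1, 0.03, 0, -0.01, 0, 0, 0, 1, 0.06, -0.001, -0.01, 0, 0, 0, 1, 0.095, -0.002, -0.01, 0, 0, 0, 1, 0.13, -0.002, -0.01, 0, 0, 0, 1, 0.17, -0.003, -0.01, 0, 0, 0, 1, 0.21, -0.004, -0.01, 0, 0, 0, 1, 0.25, -0.004, -0.01, 0, 0, 0, 1, 0.29, -0.005, -0.01, 0, 0, 0, 1, 0.33, -0.006, -0.01, 0, 0, 0, 1, 0.37, -0.006, -0.01, 0, 0, 0, 1, 0.41, -0.007, -0.01, 0, 0, 0, 1, 0.445, -0.008, -0.01, 0, 0, 0, 1, 0.48, -0.009, -0.01, 0, 0, 0, 1, 0.515, -0.009, -0.01, 0, 0, 0, 1, 0.545, -0.01, -0.01, 0, 0, 0, 1, 0.57, -0.01, -0.01, 0, 0, 0, 1, 0.582, -0.01, -0.01, 0, 0, 0, 1, 0.586, -0.01, -0.01, 0, 0, 0, 1, 0.586, -0.01, -0.01, 0, 0, 0, 1],
  "squeeze": 10
}}

```text
time_s: 9.97
eef_pos: [0.4869, 0.2745, 0.2023]
tool_rot: [0.738, 0.674, -0.001, 0.0]
wrist_force: [0.3, -1.2, -0.3]
opening: 0.0001
finger_force: 0.0
```

```bash
python3 - <<'E'
from h import *
s,c=snap('wrist','w3'); print(s['eef_pos'],s['tool_rot'],s['opening'])
cv2.imwrite('pics/w3b.png',cv2.resize(c['frame'][:,:,::-1],(800,600)))
E
```

```text
[0.48688305 0.27448486 0.20234716] [ 7.38411027e-01  6.74350239e-01 -9.47641555e-04  1.09848516e-04] 0.00014813014650178082
```

View pics/w3b.png

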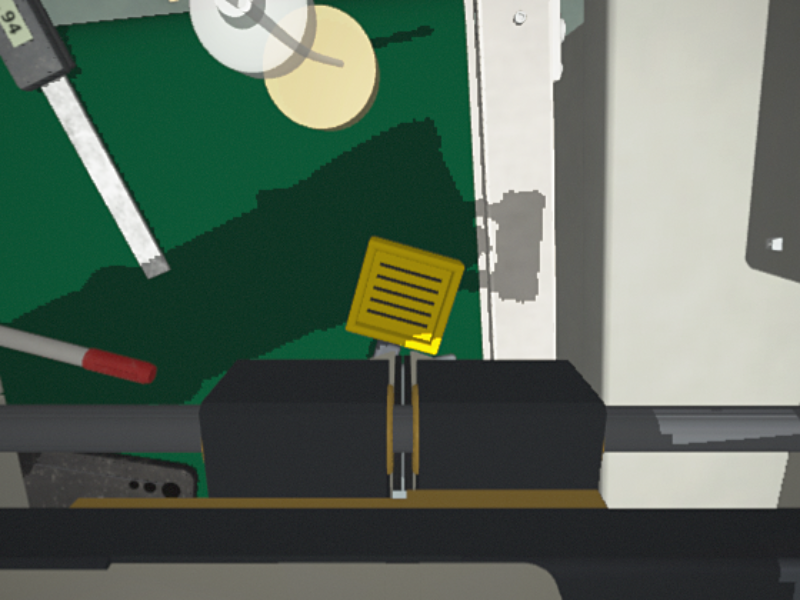

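The cup centre is at (405,295), turned as expected. The machine's box edge is at column 605, and the wash bottle is at (322,68). I'll compute their positions.

```bash
python3 - <<'E'
from h import *
sc=lambda p:(np.array([p])+.5)/1.42857-.5
for z in (0.05,.1,.15,.2,.25):
    X=onz('w3',sc((605,250)),z)[0]; q=proj('side0',[X])[0]*1.42857
    print(z,X.round(3),q.round(0),'line u',round(478+(q[1]-195)*(516-478)/210))
for z in (.072,.066): print('cup',onz('w3',[*map(lambda p:sc(p)[0],[(374,237),(464,263),(438,354),(346,329)])],z))
print('wash',[onz('w3',sc((322,67)),z)[0].round(3) for z in (.03,.045)], proj('w3',[[.4881,.2727,.072]])*1.42857)
E
```

```text
0.05 [0.609 0.285 0.05 ] [483. 227.] line u 484
0.1 [0.589 0.295 0.1  ] [477. 207.] line u 480
0.15 [0.57  0.305 0.15 ] [469. 185.] line u 476
0.2 [0.551 0.315 0.2  ] [462. 163.] line u 472
0.25 [0.531 0.326 0.25 ] [454. 140.] line u 468
cup [[0.47650903 0.30742047 0.072     ]
 [0.52382114 0.28887982 0.072     ]
 [0.50592619 0.23737527 0.072     ]
 [0.45529699 0.25710555 0.072     ]]
cup [[0.47609856 0.30659383 0.066     ]
 [0.52445492 0.28764395 0.066     ]
 [0.50616499 0.23500263 0.066     ]
 [0.45441833 0.25516838 0.066     ]]
wash [array([0.454, 0.401, 0.03 ]), array([0.456, 0.398, 0.045])] [[401.15704418 297.11417029]]
```

Box top is at z≈0.05 and x≥0.61, so it is clear. The cup is at (0.4895, 0.2727), turned −21°. I'll align and come down to just above the rim.

>>> {"op": "play_rows", "data": {
  "motion": [-0.001, 0.002, 0.01, 0, 0, 0.1, 1, -0.001, 0.003, 0.025, 0, 0, 0.25, 1, -0.002, 0.003, 0.045, 0, 0, 0.4, 1, -0.002, 0.003, 0.065, 0, 0, 0.5, 1, -0.002, 0.003, 0.083, 0, 0, 0.555, 1, -0.002, 0.003, 0.097, 0, 0, 0.555, 1, -0.002, 0.003, 0.105, 0, 0, 0.555, 1, -0.002, 0.003, 0.107, 0, 0, 0.555, 1, -0.002, 0.003, 0.107, 0, 0, 0.555, 1, -0.002, 0.003, 0.107, 0, 0, 0.555, 1, -0.002, 0.003, 0.107, 0, 0, 0.555, 1]
}}

```text
time_s: 10.93
eef_pos: [0.4911, 0.2722, 0.0971]
tool_rot: [0.825, 0.565, 0.001, -0.0]
wrist_force: [0.6, 0.0, 0.7]
opening: 0.0002
finger_force: 0.0
```

```bash
python3 - <<'E'
from h import *
snap('side','d3'); s,c=snap('scene','s3'); print(s['eef_pos'],s['tool_rot'],s['wrist_force'])
a=cv2.imread('pics/s3.png')[200:280,140:220]; b=cv2.imread('pics/d3.png')[125:195,265:335]
cv2.imwrite('pics/x3.png',cv2.hconcat([cv2.resize(a,(400,400),interpolation=2),cv2.resize(b,(400,400),interpolation=2)]))
E
```

```text
[0.49095844 0.27234959 0.09705214] [ 8.24910236e-01  5.65263211e-01  7.74685812e-04 -7.48401072e-05] [-0.14617322  0.00315072  0.22261843]
```

View pics/x3.png

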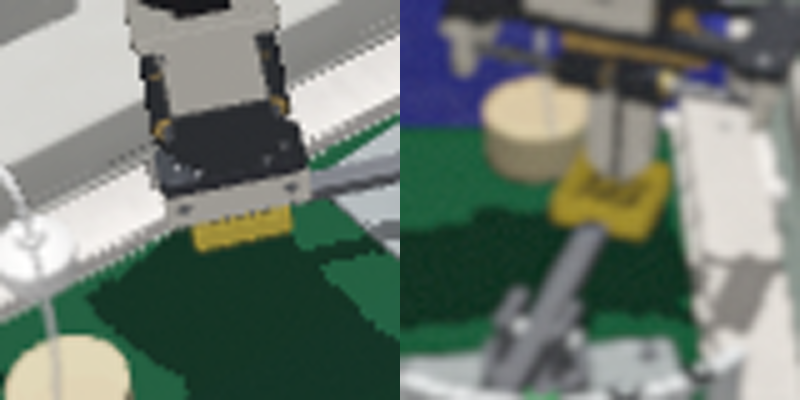

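Side view: the narrow shut fingertips at (617,170) are centred over the cup. Press down about 19 mm, in stages.

>>> {"op": "play_rows", "data": {
  "motion": [0, 0, 0.003, 0, 0, 0, 1, 0, 0, 0.007, 0, 0, 0, 1, 0, 0, 0.011, 0, 0, 0, 1, 0, 0, 0.014, 0, 0, 0, 1, 0, 0, 0.017, 0, 0, 0, 1, 0, 0, 0.02, 0, 0, 0, 1, 0, 0, 0.022, 0, 0, 0, 1, 0, 0, 0.022, 0, 0, 0, 1, 0, 0, 0.022, 0, 0, 0, 1]
}}

```text
time_s: 11.78
eef_pos: [0.4904, 0.2722, 0.0741]
tool_rot: [0.825, 0.565, -0.0, -0.0]
wrist_force: [-0.7, -0.3, 1.2]
opening: 0.0004
finger_force: 1.2
```

>>> {"op": "play_rows", "data": {
  "motion": [0, 0, 0.002, 0, 0, 0, 1, 0, 0, 0.004, 0, 0, 0, 1, 0, 0, 0.006, 0, 0, 0, 1, 0, 0, 0.008, 0, 0, 0, 1, 0, 0, 0.01, 0, 0, 0, 1, 0, 0, 0.012, 0, 0, 0, 1, 0, 0, 0.012, 0, 0, 0, 1, 0, 0, 0.012, 0, 0, 0, 1]
}}

```text
time_s: 12.45
eef_pos: [0.4905, 0.272, 0.062]
tool_rot: [0.825, 0.565, -0.0, 0.0]
wrist_force: [-1.5, -1.7, 6.1]
opening: -0.0
finger_force: 2.0
```

```bash
python3 - <<'E'
from h import *
snap('side','d4'); s,c=snap('scene','s4'); print(s['eef_pos'],s['wrist_force'],s['finger_force'])
b=cv2.imread('pics/d4.png')[135:240,240:340]; a=cv2.imread('pics/s4.png')[180:260,200:300]
cv2.imwrite('pics/x4.png',cv2.hconcat([cv2.resize(b,(400,420),interpolation=2),cv2.resize(a,(400,420),interpolation=2)]))
# predicted tooth-tip px in side for lift
for z in (.060,.079): 
  p=[.4425,.1515]; a_=1.2035+np.pi
  for r in (.13,.15): print(z,r,(proj('d4',[[p[0]+r*np.cos(a_),p[1]+r*np.sin(a_),z]])-[240,135])*4)
E
```

```text
[0.49053033 0.27211589 0.06217072] [-0.21837134 -2.18874664  4.92093264] 2.034093883994501
0.06 0.13 [[140.42463231 297.80922331]]
0.06 0.15 [[130.69590959 315.73231436]]
0.079 0.13 [[140.5906447  277.85816606]]
0.079 0.15 [[130.76629489 295.73921217]]
```

View pics/x4.png

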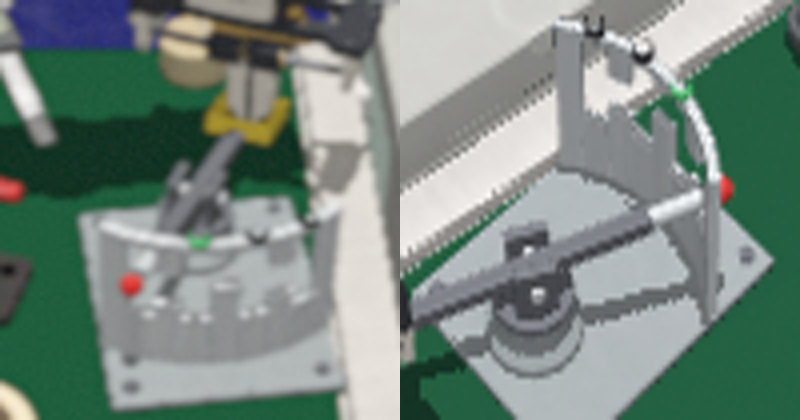

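Tip lifted from (130,309) to (130,285), about 20 mm, which is mid-window for LOW, and the press force is about 5 N. Now I'll swing 18° along the arc, turning the tool with the lever.

>>> {"op": "play_rows", "data": {
  "motion": [0, -0.0034, 0, 0, 0, -0.052, 1, -0.0002, -0.0068, 0, 0, 0, -0.105, 1, -0.0004, -0.0102, 0, 0, 0, -0.157, 1, -0.0007, -0.0136, 0, 0, 0, -0.21, 1, -0.0011, -0.017, 0, 0, 0, -0.262, 1, -0.0016, -0.0203, 0, 0, 0, -0.314, 1, -0.0022, -0.0237, 0, 0, 0, -0.367, 1, -0.0028, -0.027, 0, 0, 0, -0.419, 1, -0.0036, -0.0303, 0, 0, 0, -0.471, 1, -0.0044, -0.0336, 0, 0, 0, -0.524, 1, -0.0053, -0.0369, 0, 0, 0, -0.576, 1, -0.0062, -0.0401, 0, 0, 0, -0.628, 1, -0.0062, -0.0401, 0, 0, 0, -0.628, 1, -0.0062, -0.0401, 0, 0, 0, -0.628, 1]
}}

```text
time_s: 13.72
eef_pos: [0.4502, 0.2815, 0.0621]
tool_rot: [0.726, 0.688, -0.0, -0.0]
wrist_force: [0.1, 3.7, 4.2]
opening: 0.0004
finger_force: 2.2
```

```bash
python3 - <<'E'
from h import *
snap('side','d5'); s,c=snap('scene','s5'); print(s['eef_pos'],s['tool_rot'],s['wrist_force'],s['finger_force'])
def red(tag):
    a=cv2.imread(f'pics/{tag}.png').astype(int); x0,y0,x1,y1=(255,180,335,225) if tag[0]=='d' else (230,190,300,260)
    r=a[y0:y1,x0:x1]; m=(r[...,2]>150)&(r[...,1]<90)&(r[...,0]<90); v,u=np.nonzero(m); return (u.mean()+x0,v.mean()+y0,m.sum()) if m.any() else None
for t in ['side0','d4','d5']:
    a=cv2.imread(f'pics/{t}.png'); 
    import os; cv2.imwrite('pics/d_.png',a); print(t,red('d_'))
p=[.4425,.1515]
for z,sw in ((.060,0),(.08,0),(.08,.314),(.08,.25)):
  a_=1.2035+sw+np.pi; print(z,sw,proj('d5',[[p[0]+.145*np.cos(a_),p[1]+.145*np.sin(a_),z]]))
E
```

```text
[0.45044236 0.2814343  0.06213429] [ 7.26239523e-01  6.87441657e-01  3.36120478e-05 -3.49955516e-04] [-0.97037262  3.69125752  3.39420443] 2.2227348235901445
side0 (np.float64(272.0), np.float64(212.5), np.int64(16))
d4 (np.float64(272.27777777777777), np.float64(206.11111111111111), np.int64(18))
d5 (np.float64(288.15384615384613), np.float64(208.46153846153845), np.int64(13))
0.06 0 [[273.28701931 212.8036782 ]]
0.08 0 [[273.3119529  207.54225849]]
0.08 0.314 [[289.31033644 209.70326771]]
0.08 0.25 [[285.97813154 209.53712543]]
```

The tooth moved 15.9 px against 16.0 predicted for notch 1. Let it drop slowly, then retract straight up.

>>> {"op": "play_rows", "data": {
  "motion": [0, 0, -0.003, 0, 0, 0, 1, 0, 0, -0.006, 0, 0, 0, 1, 0, 0, -0.009, 0, 0, 0, 1, 0, 0, -0.012, 0, 0, 0, 1, 0, 0, -0.015, 0, 0, 0, 1, 0, 0, -0.018, 0, 0, 0, 1, 0, 0, -0.021, 0, 0, 0, 1, 0, 0, -0.026, 0, 0, 0, 1, 0, 0, -0.035, 0, 0, 0, 1, 0, 0, -0.055, 0, 0, 0, 1, 0, 0, -0.08, 0, 0, 0, 1, 0, 0, -0.11, 0, 0, 0, 1, 0, 0, -0.13, 0, 0, 0, 1, 0, 0, -0.14, 0, 0, 0, 1, 0, 0, -0.14, 0, 0, 0, 1, 0, 0, -0.14, 0, 0, 0, 1]
}}

```text
time_s: 15.15
eef_pos: [0.4505, 0.2809, 0.2019]
tool_rot: [0.726, 0.687, 0.0, -0.0]
wrist_force: [-0.2, 0.5, -1.2]
opening: 0.0002
finger_force: 0.0
```

```bash
python3 - <<'E'
from h import *
snap('side','d6'); s,c=snap('scene','s6'); print(s['eef_pos'],s['wrist_force'],s['time_s'])
a=cv2.imread('pics/d6.png').astype(int); r=a[180:225,255:335]; m=(r[...,2]>150)&(r[...,1]<90)&(r[...,0]<90); v,u=np.nonzero(m); print(u.mean()+255,v.mean()+180)
p=[.4425,.1515]
for z,sw in ((.060,0),(.06,.314)):
  a_=1.2035+sw+np.pi; print(z,sw,proj('d6',[[p[0]+.145*np.cos(a_),p[1]+.145*np.sin(a_),z]]))
b=cv2.imread('pics/d6.png')[135:240,240:340]; a=cv2.imread('pics/s6.png')[180:260,200:300]
cv2.imwrite('pics/x6.png',cv2.hconcat([cv2.resize(b,(400,420),interpolation=2),cv2.resize(a,(400,420),interpolation=2)]))
E
```

```text
[0.45010412 0.28057731 0.20114148] [ 0.34158398 -0.49854128 -0.41555559] 15.2
287.5 214.71428571428572
0.06 0 [[273.28701931 212.8036782 ]]
0.06 0.314 [[289.1180368  214.96600407]]
```

View pics/x6.png

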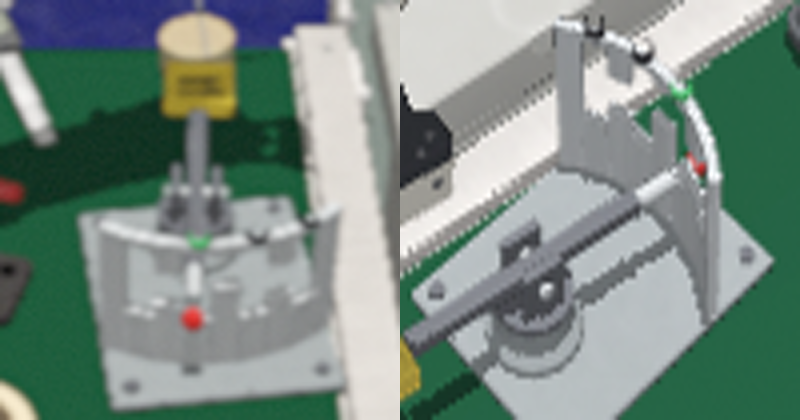

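The red tip at (193,318) sits in the notch under the green disc and is fully down: row 214.7, where 214.7 was expected. The arm is clear, so I'll hand in.

```bash
python3 -c "
from rig import job_done; print(job_done())"
```

```text
the job is handed in; nothing more can be done
None
```

The job is handed in: the grey tin stands upright in the tray between the blue tin and the loupe, and the tooth is fully down in notch 1 under the green disc, by the camera check just before hand-in; the judge returned no verdict.

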